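# Pack a carton and a bottle into the corner of a packing board

## Task

Pack the packing board from its reference corner. First set the film carton flat on the board with its long side against the far fence and push it fully home against both fences, then let go of it. Only then bring the smaller of the two round bottles standing side by side to the right of the board and stand it upright against the far fence, pushed up against the free end of the carton; leave the carton home in its corner and the larger bottle standing where it is.

Things in the scene. Friction and masses are not known exactly. Their poses are not given: they have to be found in the camera images.
- carton_mid (a point): Centre (half-way up) of the long yellow-green film carton, a closed rigid box 56 x 130 x 56 mm (x, y, z), about 0.18 kg, that lies loose on the worktop. Axes: x across its 56 mm width (the way to grasp it), y along its 130 mm length, z up. Its top is 28 mm above this point.
- bottle_mid (a point): Centre (half-way up) of the small round bottle with a black cap, the smaller of the two bottles standing loose beside one another: body 52 mm in diameter, 100 mm tall in all, about 0.16 kg, upright. Its body can be grasped from any side at this height; z up.
- big_bottle_mid (a point): Centre (half-way up) of the larger round bottle with an orange cap, 70 mm in diameter and 131 mm tall, standing loose beside the small bottle. A bystander: it is to be left standing where it is.
- corner (a point): Inner corner of the packing board, a grey plate 216 x 296 x 6 mm fixed on the worktop; the point is on the plate's top, where the inner faces of its two aluminium fences (14 mm high above the plate, 8 mm thick) meet. The plate lies to -x, -y of it. The far fence (away from the robot) is the plane x = 0, 288 mm long; the left fence is y = 0, 204 mm long; z up. The other edges have no fence.
Not all that is in view belongs to the job. Leave any blue, pink or purple look-alike of the part that bears bottle_mid alone.

How it is judged:
By the outcome, as a careful person would: the job done as asked, in the order asked, and still so for the second after the job is handed in, with the robot touching nothing.
It also fails if it takes over 64 s, if anything falls off the work surface, if the arm or the gripper's body presses on something with over 40 N, if the wrist force passes 120 N, or if a joint passes its speed limit or range.

## Robot

A 6-joint arm with a two-finger parallel gripper is mounted at the origin on a cart in front of the work surface, level with it; the furniture and walls round the work are solid. World frame = base frame: x ahead of the robot, y to its left, z up, the work surface at z = 0. Lengths are in m, angles in degrees, forces in N, time in s.
With the tool pointing down it reaches from about 0.25 to 0.725 m from the base axis. Payload 9.7 kg.
Tool frame: the origin (TCP) lies at the very end of the fingers, on their centre line; the grasp point (between the pads) lies 19 mm behind it; z points along the fingers, y is the line along which they close (so a half turn about z gives the same grasp; the last joint's range is limited). The gripper opens to 85 mm and grips with 20 to 120 N. Pads are 22 mm wide; open, the fingers measure 114 mm over their backs; the gripper's body (76 mm by 85 mm) begins 54 mm behind the grasp point. The pads swing forward as they close: fully open they stand 13 mm farther back than shut.
Start: joints at [-64.859, 4.979, 10.078, 95.1, 0, 90], TCP at [0.234, -0.498, 0.231] pointing down, gripper open.
Joint ranges: [-179.16, 179.16], [-48.56, 103.87], [-65.8, 70.77], [-126.05, 130.52], [-82.76, 87.17], [-180, 180]. Speed limits (degrees/s): [127.2, 127.2, 147.25, 180, 180, 180].

## Interface

Orientations are given as a 3x3 rotation matrix whose columns are the frame's x, y, z axes.
In Python, from rig import r gives the robot as it stands. The module is installed in compiled form; this text tells all that it offers.
- The arm moves only by the shell command python3 -m crank 'ROWS' [OPENING] [FORCE]. ROWS is JSON, a list of rows, each an object of numbers: "dx", "dy", "dz": the shift along the tool's x, y, z in m; "spin": the turn about the tool's z in rad. A call has 1 to 5 rows; each row shifts and turns the commanded pose from where the row before left it, along the tool's axes as they then stand; what a row does not reach is not made up. A row lasts 1/10 s, in which the tool goes at most 50 mm and 8.59 degrees, less where a joint would pass 70% of its speed; a pose out of reach is approached as far as the arm can. A call with a gripper value outside its range is refused whole. OPENING is the opening, from -1 (shut) to 1 (fully open), set as the call begins (- or left out, the last holds). The fingers move at their own pace and stop on an object; FORCE is the grip in N (left out, the last holds). Time passes only in rows, so rows that do not move let the fingers close. It gives the time, the measured TCP pose, the force, the opening and the grip force at its end, in the units of the state.
- r.observe(): the state, without advancing time (a new reading comes with each control period).
- r.capture(name): name is "scene" or "top" or "wrist"; returns a dict with "img" (400x640x3 uint8, red, green, blue), "fx", "fy", "cx", "cy" (pixels), "xyz" and "orientation" of the camera in the world. Camera axes: x right, y down, z forward; pixel columns grow to the right and rows downward; lengths in m; the calibration is good to about 2 mm. The wrist camera is an equidistant fisheye: a pixel r from the principal point sees the ray r / f radians off the axis. A picture is of the moment at which its call begins. There is no depth.
- r.finish_job(): hands the job in; it is judged then, once.
Trained networks look in a picture, given as the dict that the camera call returned (one of the last four; its "shot" number tells which), for a name from the list of things; names that differ only in an ending like _2 or _b are one class to them, and where a whole thing is asked for, a point or a joint stands for the part that bears it (a point fixed in the world has none). Each returns a list of dicts, best first, with "confidence" (0 to 1); they miss things now and then, are a little off and sometimes report something else, mostly with a low value. They report only what shows in the picture. A call takes as long as a camera call. They do not tell look-alikes from the thing itself.
- r.spot_in(label, picture): "position" ([x, y, z] in m, in the coordinates of the camera as it stood for that picture, good to about 4 mm: the middle of the surface that is visible of it).
- r.trace(label, picture): "region" (400x640 bool, what is visible of it).
The state is a dict: "t": time; "joints": joint angles; "qd": joint speeds; "tau": joint torques, N m; "tcp_pos": TCP position; "tcp_rot": TCP orientation; "contact_force": force on the tool from outside, world axes, zero at the start; "wrist_torque": the same for the moment, N m; "gripper_width": finger opening in m; "gripper_force": force on a finger pad.
Only numpy, scipy, OpenCV 4.12 (cv2) and the standard library are available. Lean on these libraries where they do the work, as an engineer would, in place of code of your own. Each camera call takes 0.05 s, during which the arm holds its last target. There are 200 camera calls.

## Working session

There is one attempt and no reset: what is moved stays moved. The work goes in short steps, Python scripts to look and compute and a shell command to move; the robot and the scene stay as the last step left them, time stands still between calls to the robot, and variables do not carry over. Pictures are saved under pics/ and viewed, at most 10 in all, crops included, and the job is handed in when it is done.

```bash
mkdir -p pics; cat > h.py <<'E'
import numpy as np,cv2
from rig import r
def world(p,c): return np.array(c["xyz"])+np.array(c["orientation"])@np.array(p)
def pix(u,v,c,z):
    d=np.array(c["orientation"])@np.array([(u-c["cx"])/c["fx"],(v-c["cy"])/c["fy"],1]); o=np.array(c["xyz"])
    return o+d*(z-o[2])/d[2]
def proj(p,c):
    q=np.array(c["orientation"]).T@(np.array(p)-np.array(c["xyz"])); return [c["cx"]+c["fx"]*q[0]/q[2],c["cy"]+c["fy"]*q[1]/q[2]]
def save(n,c): cv2.imwrite("pics/"+n,c["img"][:,:,::-1])
E
python3 - <<'E'
from h import *
np.set_printoptions(precision=4,suppress=True)
for n in ["top","scene"]:
    c=r.capture(n); save(n+"1.png",c); print(n,c["xyz"],c["orientation"],c["fx"],c["cx"],c["cy"])
    for l in ["carton_mid","bottle_mid","big_bottle_mid","corner"]:
        for d in r.spot_in(l,c): 
            w=world(d["position"],c); print(l,d["confidence"],w,np.round(proj(w,c)))
print(r.observe())
E
```

```text
top [ 0.3316 -0.0345  0.9766] [[ 0.0219 -0.9818  0.1885]
 [-0.9997 -0.0235 -0.0064]
 [ 0.0107 -0.1883 -0.9821]] 367.6827630857279 317.95831353893857 196.03564675789698
carton_mid 0.57 [ 0.4195 -0.3318  0.0569] [433. 233.]
bottle_mid 0.91 [ 0.383  -0.1344  0.076 ] [355. 246.]
bottle_mid 0.76 [ 0.4748 -0.1203  0.0779] [350. 208.]
bottle_mid 0.67 [ 0.4615 -0.2093  0.0696] [385. 215.]
bottle_mid 0.67 [ 0.5809 -0.3261  0.0958] [434. 167.]
bottle_mid 0.64 [ 0.3361 -0.1993  0.0734] [382. 266.]
bottle_mid 0.63 [ 0.5758 -0.195   0.0743] [379. 170.]
corner 0.69 [0.486  0.1045 0.0043] [263. 207.]
scene [-0.2736  0.678   0.6363] [[-0.6993 -0.3397  0.6289]
 [-0.7145  0.3559 -0.6023]
 [-0.0192 -0.8706 -0.4917]] 442.87323580199245 313.28608955328787 208.2772400424886
carton_mid 0.39 [ 0.4316 -0.2758  0.0419] [381. 187.]
bottle_mid 0.92 [ 0.3811 -0.1266  0.0618] [361. 205.]
bottle_mid 0.86 [ 0.571  -0.1868  0.0628] [326. 177.]
bottle_mid 0.72 [ 0.4647 -0.1994  0.0718] [356. 183.]
bottle_mid 0.65 [ 0.4685 -0.119   0.0585] [335. 197.]
big_bottle_mid 0.7 [ 0.5738 -0.328   0.0819] [356. 157.]
corner 0.66 [0.4832 0.1224 0.0008] [266. 247.]
{'t': 0.5, 'joints': array([-64.8588,   4.9802,  10.0766,  95.0978,  -0.0012,  90.0009]), 'qd': array([-0.042 , -0.1243,  0.0382,  0.0777, -0.0355,  0.0452]), 'tau': array([ -0.0009, -51.9649,  46.4541,   0.0019,  -0.    ,  -0.    ]), 'tcp_pos': array([ 0.2337, -0.4979,  0.2313]), 'tcp_rot': array([[ 0.9053,  0.4248, -0.    ],
       [ 0.4248, -0.9053,  0.    ],
       [-0.    , -0.    , -1.    ]]), 'contact_force': array([-0.1876,  0.4507, -0.0163]), 'wrist_torque': array([-0.0321, -0.01  , -0.0179]), 'gripper_force': 0.0, 'gripper_width': 0.08555515468923026}
```

```bash
python3 - <<'E'
import cv2
a=cv2.imread("pics/top1.png");cv2.imwrite("pics/top1c.png",cv2.resize(a[120:320,220:480],(780,600),interpolation=cv2.INTER_CUBIC))
E
```

```text
(no output)
```

View pics/top1c.png

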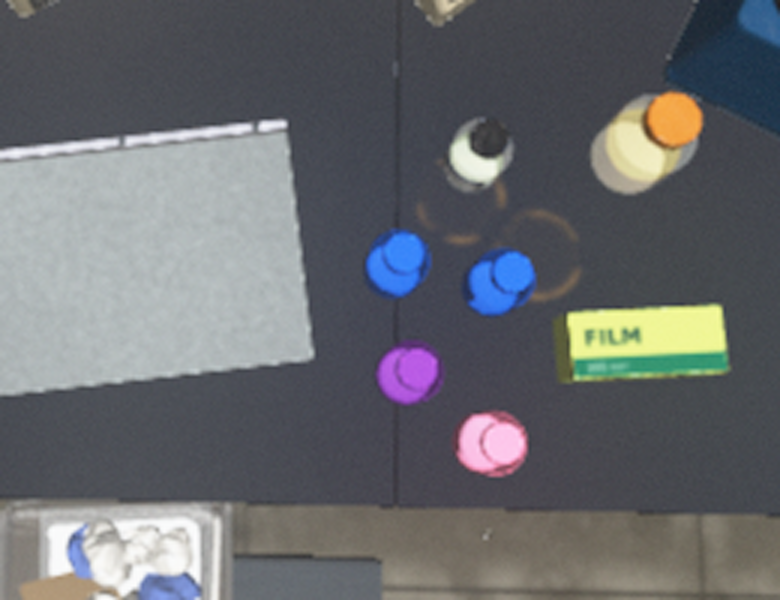

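View pics/scene1.png

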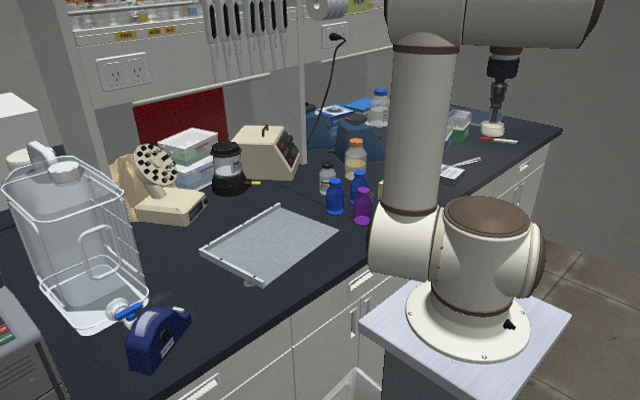

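The top crop shows these candidates (full-image pixels):
- Black cap, clear bottle: (380,170). This is the target.
- Blue look-alikes: (352,207) and (388,213).
- Purple look-alike: (356,245).
- Pink look-alike: (384,267).
- Large bottle, orange cap: (434,165).

The carton's top face centre is at about (436,234). The scene view shows the board with its fence corner at about (262,282).

```bash
python3 - <<'E'
from h import *
np.set_printoptions(precision=4,suppress=True)
c=r.capture("top")
P=[pix(220+u/3,120+v/3,c,0.056) for u,v in [(568,312),(722,305),(729,372),(575,380)]]
print(np.array(P),np.mean(P,0)); d=P[0]-P[1]; print("carton yaw",np.degrees(np.arctan2(d[1],d[0]))-90,np.linalg.norm(d),np.linalg.norm(P[0]-P[3]))
print("board right: near",pix(324.7,239,c,.006),"far fence end",pix(316,161.7,c,.02))
for l in["bottle_mid","big_bottle_mid"]:
  for d in r.trace(l,c)[:6]:
    m=d["region"]; ys,xs=np.nonzero(m); print(l,d["confidence"],xs.mean(),ys.mean(),m.sum())
# bottle base circles, from crop
print("bottle base",pix(220+474/3,120+165/3,c,.0),"cap top",pix(220+489/3,120+136/3,c,.1), "big cap", pix(220+675/3,120+120/3,c,.131))
im=c["img"][150:290,190:340]; cv2.imwrite("pics/board.png",cv2.resize(im,(800,747)  if 0 else (640,597),interpolation=cv2.INTER_CUBIC)[:,:,::-1])
s=r.capture("scene"); im=s["img"][190:300,190:345]; cv2.imwrite("pics/boards.png",cv2.resize(im,(775,550),interpolation=cv2.INTER_CUBIC)[:,:,::-1])
E
```

```text
[[ 0.4421 -0.2723  0.056 ]
 [ 0.451  -0.4024  0.056 ]
 [ 0.395  -0.4054  0.056 ]
 [ 0.3855 -0.2767  0.056 ]] [ 0.4184 -0.3392  0.056 ]
carton yaw 3.92518275594135 0.130467692559709 0.05674412102709751
board right: near [ 0.4033 -0.0611  0.006 ] far fence end [ 0.6093 -0.0334  0.02  ]
bottle_mid 0.97 385.19268292682926 213.98292682926828 410
bottle_mid 0.89 378.23162583518933 171.3630289532294 449
bottle_mid 0.87 355.33947368421053 244.40526315789472 380
bottle_mid 0.66 351.2219321148825 207.92167101827675 383
bottle_mid 0.66 382.6363636363636 267.6265356265356 407
big_bottle_mid 0.95 434.04214963119074 167.45205479452054 949
bottle base [ 0.5816 -0.204   0.    ] cap top [ 0.5809 -0.1993  0.1   ] big cap [ 0.5891 -0.3424  0.131 ]
```

View pics/board.png

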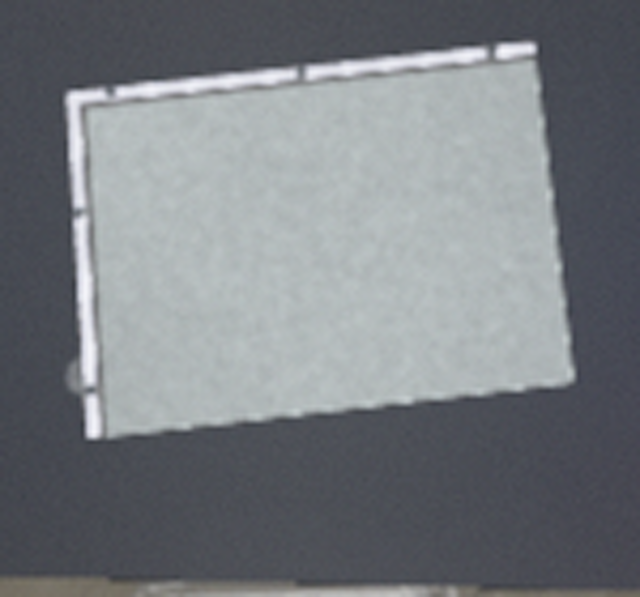

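View pics/boards.png

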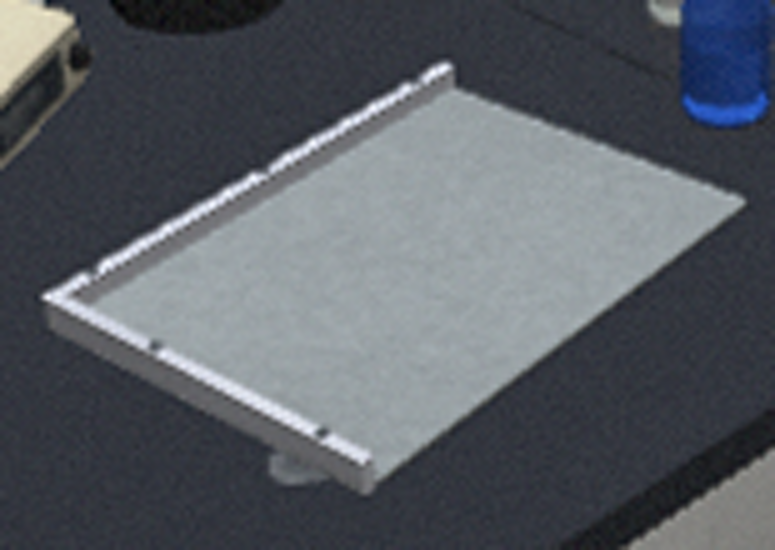

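The board picture shows the outer fence corner at crop (66,91), which is about (205.5,171.3) in the top view. The inner corner is at about (209.7,174.8), and the far fence ends at about (315.6,160). The scene crop shows the inner corner at about (208,250) full-image, with nothing on the board.

```bash
python3 - <<'E'
from h import *
np.set_printoptions(precision=4,suppress=True)
c=r.capture("top"); s=4.267
f=lambda u,v,z:pix(190+u/s,150+v/s,c,z)[:2]
# board-frame points <-> world fit (rigid)
B=[(.008,.008),(.008,-.288),(-.204,.008),(-.208,-.288)]; W=[f(66,91,.02),f(536,42,.02),f(88,438,.02),f(575,383,.006)]
B=np.array(B);W=np.array(W);b=B-B.mean(0);w=W-W.mean(0)
a=np.arctan2((b[:,0]*w[:,1]-b[:,1]*w[:,0]).sum(),(b*w).sum())
R=np.array([[np.cos(a),-np.sin(a)],[np.sin(a),np.cos(a)]]);t=W.mean(0)-R@B.mean(0)
print("yaw",np.degrees(a),"corner",t,"res mm",1000*(B@R.T+t-W)); 
print("carton tgt",t+R@[-.028,-.065],"bottle tgt",t+R@[-.026,-.156])
s2=r.capture("scene"); print("scene corner guess px",proj([*t,.006],s2), "topcorner", proj([*(t+R@[.008,.008]),.02],s2))
q=r.observe(); T=q["tcp_rot"]; d=np.array([.4184,-.3392,.20])-q["tcp_pos"]; print("rel tool",T.T@d)
E
```

```text
yaw 8.052678477589838 corner [0.5663 0.2523] res mm [[-2.0892 -0.189 ]
 [ 0.1157  0.5289]
 [ 2.5164  0.3634]
 [-0.5429 -0.7033]]
carton tgt [0.5477 0.1841] bottle tgt [0.5625 0.0942]
scene corner guess px [np.float64(203.5875369810651), np.float64(253.55493485771967)] topcorner [np.float64(198.09246478380288), np.float64(249.2922838830744)]
rel tool [ 0.2346 -0.0652  0.0313]
```

```bash
python3 -m crank '[{"dx":0.047,"dy":-0.013,"dz":0.006},{"dx":0.047,"dy":-0.013,"dz":0.006},{"dx":0.047,"dy":-0.013,"dz":0.006},{"dx":0.047,"dy":-0.013,"dz":0.006},{"dx":0.047,"dy":-0.013,"dz":0.006}]' 1 && python3 -m crank '[{"spin":-0.149},{"spin":-0.149},{"spin":-0.149},{"spin":-0.149},{"spin":-0.149}]' && python3 -m crank '[{"spin":-0.149},{"spin":-0.149},{"spin":-0.149},{}]'
python3 - <<'E'
from h import *
np.set_printoptions(precision=4,suppress=True)
c=r.capture("wrist"); save("w1.png",c); q=r.observe(); print(q["joints"],q["tcp_pos"],q["tcp_rot"],c["xyz"],c["orientation"],c["fx"],c["cx"],c["cy"])
y=q["tcp_rot"][:,1]; print("tool y yaw",np.degrees(np.arctan2(y[1],y[0])))
c2=r.capture("top")
for C in (c,):
  for d in r.spot_in("carton_mid",C): print(d["confidence"],world(d["position"],C))
E
```

```text
[-64.8573   4.9783  10.0785  95.0994  -0.0018  90.0004] [ 0.2337 -0.4979  0.2313] [[ 0.9053  0.4249 -0.    ]
 [ 0.4249 -0.9053 -0.    ]
 [-0.      0.     -1.    ]] [ 0.3059 -0.4658  0.3738] [[ 0.4241 -0.8613 -0.2798]
 [-0.9056 -0.4035 -0.1308]
 [-0.0003  0.3089 -0.9511]] 309.70691628693146 325.3750760615015 201.5146067573577
tool y yaw -64.85763105267084invalid input at $[0]: expected keys dx, dy, dz, spin
```

View pics/w1.png

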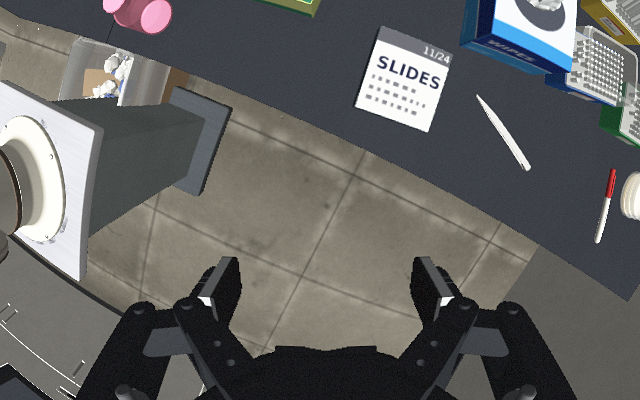

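The move was refused because every row needs all four keys. The picture is therefore still the start pose, with the carton only just visible at the top (290,5).

```bash
python3 -m crank '[{"dx":0.047,"dy":-0.013,"dz":0.006,"spin":0},{"dx":0.047,"dy":-0.013,"dz":0.006,"spin":0},{"dx":0.047,"dy":-0.013,"dz":0.006,"spin":0},{"dx":0.047,"dy":-0.013,"dz":0.006,"spin":0},{"dx":0.047,"dy":-0.013,"dz":0.006,"spin":0}]' 1 && python3 -m crank '[{"dx":0,"dy":0,"dz":0,"spin":-0.149},{"dx":0,"dy":0,"dz":0,"spin":-0.149},{"dx":0,"dy":0,"dz":0,"spin":-0.149},{"dx":0,"dy":0,"dz":0,"spin":-0.149},{"dx":0,"dy":0,"dz":0,"spin":-0.149}]' && python3 -m crank '[{"dx":0,"dy":0,"dz":0,"spin":-0.149},{"dx":0,"dy":0,"dz":0,"spin":-0.149},{"dx":0,"dy":0,"dz":0,"spin":-0.149},{"dx":0,"dy":0,"dz":0,"spin":0}]'
cat >> h.py <<'E'
def wpix(u,v,c,z):
    a,b=u-c["cx"],v-c["cy"];rr=np.hypot(a,b);th=rr/c["fx"];k=np.sin(th)/rr
    d=np.array(c["orientation"])@np.array([a*k,b*k,np.cos(th)]);o=np.array(c["xyz"]);return o+d*(z-o[2])/d[2]
def wproj(p,c):
    q=np.array(c["orientation"]).T@(np.array(p)-np.array(c["xyz"]));h=np.hypot(q[0],q[1]);th=np.arctan2(h,q[2])
    return [c["cx"]+c["fx"]*th*q[0]/h,c["cy"]+c["fx"]*th*q[1]/h]
def st():
    q=r.observe();y=q["tcp_rot"][:,1];print("t",q["t"],"tcp",q["tcp_pos"],"yawY",np.degrees(np.arctan2(y[1],y[0])),"F",q["contact_force"],"w",q["gripper_width"],"gf",q["gripper_force"],"tilt",q["tcp_rot"][2]);return q
def rel(tx,ty,tz,yaw=None):
    q=r.observe();y=q["tcp_rot"][:,1];print("tool shift",q["tcp_rot"].T@(np.array([tx,ty,tz])-q["tcp_pos"]))
    if yaw is not None:print("spin",-np.radians(yaw)+np.arctan2(y[1],y[0]))
np.set_printoptions(precision=4,suppress=True)
E
python3 - <<'E'
from h import *
c=r.capture("wrist"); save("w2.png",c); st()
for d in r.trace("carton_mid",c):
    m=d["region"].astype(np.uint8); k=max(cv2.findContours(m,0,2)[0],key=cv2.contourArea)
    a=cv2.approxPolyDP(k,4,True)[:,0]; print(d["confidence"],[(tuple(map(int,p)),wpix(*p,c,.056)[:2]) for p in a])
E
```

```text
t: 1.45
tcp_pos: [0.42, -0.3378, 0.2013]
tcp_rot: [[0.905, 0.425, 0.0], [0.425, -0.905, -0.0], [0.0, 0.001, -1.0]]
contact_force: [0.7, -0.5, 0.5]
gripper_width: 0.0851
gripper_force: 0.0
t: 1.95
tcp_pos: [0.4189, -0.3391, 0.2013]
tcp_rot: [[0.372, 0.928, 0.0], [0.928, -0.372, -0.0], [-0.0, 0.0, -1.0]]
contact_force: [0.1, 0.4, 0.4]
gripper_width: 0.0854
gripper_force: 0.0
t: 2.35
tcp_pos: [0.4188, -0.3392, 0.2013]
tcp_rot: [[-0.062, 0.998, 0.0], [0.998, 0.062, 0.0], [0.0, 0.0, -1.0]]
contact_force: [0.1, -0.5, 0.1]
gripper_width: 0.0855
gripper_force: 0.0
t 2.4 tcp [ 0.4188 -0.3392  0.2013] yawY 3.2538798376881437 F [0.181  1.0806 0.2077] w 0.085707274819168 gf 0.0 tilt [-0.  0. -1.]
0.74 [((299, 118), array([ 0.3909, -0.2757])), ((294, 143), array([ 0.3874, -0.2994])), ((300, 246), array([ 0.3969, -0.4048])), ((352, 246), array([ 0.4506, -0.4015])), ((356, 122), array([ 0.4436, -0.2761])), ((348, 116), array([ 0.4358, -0.2711]))]
```

View pics/w2.png

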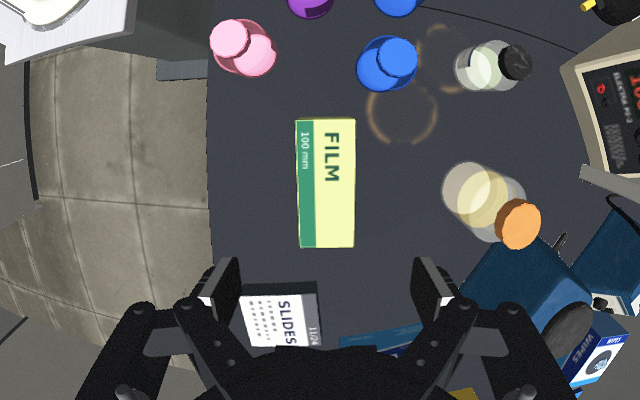

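The wrist view shows the carton at (325,182) alone between the finger lines, with the target bottle at (490,65) and the big one at (490,205). The measured centre is (0.418,-0.339) with about 4° yaw, which agrees with the top view, so I'll descend and grip.

```bash
python3 -m crank '[{"dx":0,"dy":0,"dz":0.04,"spin":-0.013},{"dx":0,"dy":0,"dz":0.04,"spin":0},{"dx":0,"dy":0,"dz":0.04,"spin":0},{"dx":0,"dy":0,"dz":0.04,"spin":0},{"dx":0,"dy":0,"dz":0.018,"spin":0}]' 1 && python3 -m crank '[{"dx":0,"dy":0,"dz":0,"spin":0},{"dx":0,"dy":0,"dz":0,"spin":0},{"dx":0,"dy":0,"dz":0,"spin":0},{"dx":0,"dy":0,"dz":0,"spin":0},{"dx":0,"dy":0,"dz":0,"spin":0}]' -1 40 && python3 -m crank '[{"dx":0,"dy":0,"dz":0,"spin":0},{"dx":0,"dy":0,"dz":0,"spin":0},{"dx":0,"dy":0,"dz":0,"spin":0},{"dx":0,"dy":0,"dz":0,"spin":0},{"dx":0,"dy":0,"dz":0,"spin":0}]'
```

```text
t: 2.95
tcp_pos: [0.4172, -0.3379, 0.0194]
tcp_rot: [[-0.069, 0.998, -0.003], [0.998, 0.069, 0.003], [0.003, -0.003, -1.0]]
contact_force: [-0.3, 0.5, -0.4]
gripper_width: 0.0854
gripper_force: 0.0
t: 3.45
tcp_pos: [0.4194, -0.3397, 0.0247]
tcp_rot: [[-0.072, 0.997, 0.002], [0.997, 0.072, -0.001], [-0.001, 0.002, -1.0]]
contact_force: [0.2, 0.0, 4.5]
gripper_width: 0.0555
gripper_force: 45.5
t: 3.95
tcp_pos: [0.4194, -0.3397, 0.0246]
tcp_rot: [[-0.073, 0.997, 0.002], [0.997, 0.073, -0.001], [-0.002, 0.002, -1.0]]
contact_force: [0.5, -0.2, 6.1]
gripper_width: 0.0555
gripper_force: 45.7
```

```bash
python3 -m crank '[{"dx":0,"dy":0,"dz":-0.02,"spin":0},{"dx":0,"dy":0,"dz":-0.04,"spin":0},{"dx":0,"dy":0,"dz":-0.04,"spin":0},{"dx":0,"dy":0,"dz":-0.04,"spin":0},{"dx":0,"dy":0,"dz":-0.035,"spin":0}]' && python3 - <<'E'
from h import *
st(); rel(.535,.168,.20,8.05)
E
```

```text
t: 4.45
tcp_pos: [0.4188, -0.3392, 0.2006]
tcp_rot: [[-0.073, 0.997, 0.001], [0.997, 0.073, -0.001], [-0.001, 0.001, -1.0]]
contact_force: [0.9, -0.5, -1.9]
gripper_width: 0.0554
gripper_force: 44.8
t 4.45 tcp [ 0.4188 -0.3392  0.2006] yawY 4.17133272760095 F [ 0.8946 -0.5158 -1.8833] w 0.05544232653006703 gf 44.75584387779236 tilt [-0.0008  0.0009 -1.    ]
tool shift [0.4974 0.1528 0.0003]
spin -0.0676955144927112
```

```bash
M='x'; python3 -m crank '[{"dx":0.033,"dy":0.01,"dz":0,"spin":0},{"dx":0.033,"dy":0.01,"dz":0,"spin":0},{"dx":0.033,"dy":0.01,"dz":0,"spin":0},{"dx":0.033,"dy":0.01,"dz":0,"spin":0},{"dx":0.033,"dy":0.01,"dz":0,"spin":0}]' >/dev/null && python3 -m crank '[{"dx":0.033,"dy":0.01,"dz":0,"spin":0},{"dx":0.033,"dy":0.01,"dz":0,"spin":0},{"dx":0.033,"dy":0.01,"dz":0,"spin":0},{"dx":0.033,"dy":0.01,"dz":0,"spin":0},{"dx":0.033,"dy":0.01,"dz":0,"spin":0}]' >/dev/null && python3 -m crank '[{"dx":0.033,"dy":0.01,"dz":0,"spin":0},{"dx":0.033,"dy":0.01,"dz":0,"spin":0},{"dx":0.033,"dy":0.01,"dz":0,"spin":0},{"dx":0.033,"dy":0.01,"dz":0,"spin":0},{"dx":0.033,"dy":0.01,"dz":0,"spin":0}]' >/dev/null&& python3 -m crank '[{"dx":0,"dy":0,"dz":0,"spin":-0.068},{"dx":0,"dy":0,"dz":0,"spin":0},{"dx":0,"dy":0,"dz":0,"spin":0}]' >/dev/null
python3 - <<'E'
from h import *
st(); rel(.535,.168,.035,8.05)
c=r.capture("wrist"); save("w3.png",c)
for n,p in [("in",[.5663,.2523,.006]),("out",[.5731,.2613,.02]),("inTop",[.5663,.2523,.02])]: print(n,wproj(p,c))
E
```

```text
t 6.25 tcp [0.5322 0.1652 0.1983] yawY 7.970189226176685 F [-0.7445 -0.1333 -0.5959] w 0.05615533773966134 gf 44.78724181652069 tilt [-0.0001 -0.0002 -1.    ]
tool shift [0.0024 0.0032 0.1633]
spin -0.0013929607817813605
in [np.float64(368.08525037678675), np.float64(101.27113337569256)]
out [np.float64(377.68769705796274), np.float64(93.79360646477083)]
inTop [np.float64(369.9176994283309), np.float64(101.16334862997661)]
```

View pics/w3.png

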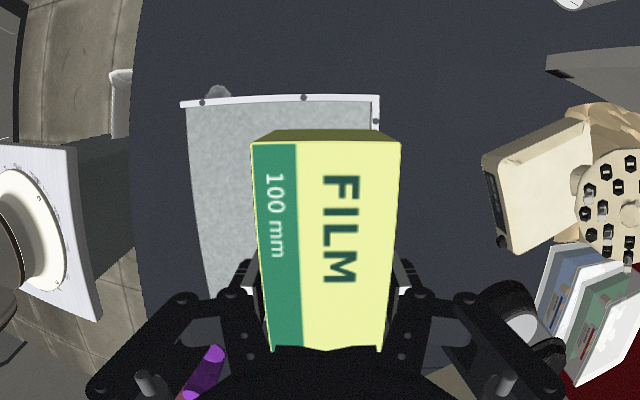

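The wrist view shows the carton held level over the board. The fence's outer corner is at (380,95) against a predicted (378,94), so the corner estimate is good to 1–2 mm. Next I'll lower the carton slowly.

```bash
python3 -m crank '[{"dx":0.0024,"dy":0.003,"dz":0.04,"spin":0},{"dx":0,"dy":0,"dz":0.04,"spin":0},{"dx":0,"dy":0,"dz":0.04,"spin":0},{"dx":0,"dy":0,"dz":0.025,"spin":0},{"dx":0,"dy":0,"dz":0.012,"spin":0}]' && python3 -m crank '[{"dx":0,"dy":0,"dz":0.004,"spin":0},{"dx":0,"dy":0,"dz":0.003,"spin":0},{"dx":0,"dy":0,"dz":0.002,"spin":0},{"dx":0,"dy":0,"dz":0.001,"spin":0},{"dx":0,"dy":0,"dz":0,"spin":0}]'
```

```text
t: 6.8
tcp_pos: [0.5336, 0.167, 0.0388]
tcp_rot: [[-0.138, 0.99, -0.003], [0.99, 0.138, -0.001], [-0.001, -0.003, -1.0]]
contact_force: [-0.8, -0.1, -0.4]
gripper_width: 0.0555
gripper_force: 44.8
t: 7.3
tcp_pos: [0.5353, 0.1683, 0.032]
tcp_rot: [[-0.14, 0.99, 0.001], [0.99, 0.14, 0.0], [0.0, 0.001, -1.0]]
contact_force: [0.4, 0.2, -1.8]
gripper_width: 0.0553
gripper_force: 44.8
```

```bash
python3 -m crank '[{"dx":0,"dy":0,"dz":0.001,"spin":0},{"dx":0,"dy":0,"dz":0,"spin":0},{"dx":0,"dy":0.003,"dz":0,"spin":0},{"dx":0,"dy":0.003,"dz":0,"spin":0},{"dx":0,"dy":0,"dz":0,"spin":0}]' && python3 -m crank '[{"dx":0,"dy":0.002,"dz":0,"spin":0},{"dx":0,"dy":0.002,"dz":0,"spin":0},{"dx":0,"dy":0.001,"dz":0,"spin":0},{"dx":0,"dy":0,"dz":0,"spin":0},{"dx":0,"dy":0,"dz":0,"spin":0}]'
```

```text
t: 7.8
tcp_pos: [0.5414, 0.1692, 0.0307]
tcp_rot: [[-0.141, 0.99, 0.001], [0.99, 0.141, 0.0], [0.0, 0.001, -1.0]]
contact_force: [-1.6, -0.7, 2.6]
gripper_width: 0.0557
gripper_force: 45.4
t: 8.3
tcp_pos: [0.5457, 0.1698, 0.0307]
tcp_rot: [[-0.141, 0.99, -0.0], [0.99, 0.141, 0.0], [0.0, -0.0, -1.0]]
contact_force: [-4.0, -0.4, 6.4]
gripper_width: 0.0553
gripper_force: 45.8
```

```bash
python3 -m crank '[{"dx":0,"dy":0.001,"dz":0,"spin":0},{"dx":0,"dy":0.001,"dz":0,"spin":0},{"dx":0,"dy":0,"dz":0,"spin":0},{"dx":0,"dy":0,"dz":0,"spin":0}]' && python3 -m crank '[{"dx":0,"dy":0.001,"dz":0,"spin":0},{"dx":0,"dy":0,"dz":0,"spin":0},{"dx":0,"dy":0,"dz":0,"spin":0}]'
```

```text
t: 8.7
tcp_pos: [0.5477, 0.1701, 0.0306]
tcp_rot: [[-0.141, 0.99, -0.0], [0.99, 0.141, 0.0], [0.0, -0.0, -1.0]]
contact_force: [-4.6, -0.2, 5.5]
gripper_width: 0.0554
gripper_force: 45.8
t: 9.0
tcp_pos: [0.5486, 0.1702, 0.0306]
tcp_rot: [[-0.141, 0.99, -0.0], [0.99, 0.141, 0.0], [0.0, -0.0, -1.0]]
contact_force: [-4.9, 0.6, 6.6]
gripper_width: 0.0557
gripper_force: 45.8
```

```bash
python3 -m crank '[{"dx":0,"dy":0.001,"dz":0,"spin":0},{"dx":0,"dy":0.001,"dz":0,"spin":0},{"dx":0,"dy":0,"dz":0,"spin":0},{"dx":0,"dy":0,"dz":0,"spin":0}]' && python3 -m crank '[{"dx":0,"dy":0.001,"dz":0,"spin":0},{"dx":0,"dy":0,"dz":0,"spin":0},{"dx":0,"dy":0,"dz":0,"spin":0}]'
```

```text
t: 9.4
tcp_pos: [0.5506, 0.1705, 0.0307]
tcp_rot: [[-0.141, 0.99, -0.0], [0.99, 0.141, 0.0], [0.0, -0.0, -1.0]]
contact_force: [-4.3, -0.9, 4.8]
gripper_width: 0.0555
gripper_force: 45.8
t: 9.7
tcp_pos: [0.5508, 0.1705, 0.0307]
tcp_rot: [[-0.14, 0.99, -0.002], [0.99, 0.14, -0.0], [0.0, -0.002, -1.0]]
contact_force: [-8.8, -0.3, 9.9]
gripper_width: 0.0554
gripper_force: 46.1
```

Contact with the far fence. Next I'll slide the carton left towards the other fence.

```bash
python3 -m crank '[{"dx":0.003,"dy":0,"dz":0,"spin":0},{"dx":0.003,"dy":0,"dz":0,"spin":0},{"dx":0.003,"dy":0,"dz":0,"spin":0},{"dx":0.001,"dy":0,"dz":0,"spin":0},{"dx":0,"dy":0,"dz":0,"spin":0}]' && python3 -m crank '[{"dx":0.001,"dy":0,"dz":0,"spin":0},{"dx":0.001,"dy":0,"dz":0,"spin":0},{"dx":0,"dy":0,"dz":0,"spin":0},{"dx":0,"dy":0,"dz":0,"spin":0}]'&& python3 -m crank '[{"dx":0.001,"dy":0,"dz":0,"spin":0},{"dx":0,"dy":0,"dz":0,"spin":0},{"dx":0,"dy":0,"dz":0,"spin":0}]'
```

```text
t: 10.2
tcp_pos: [0.5499, 0.1785, 0.0307]
tcp_rot: [[-0.138, 0.99, -0.001], [0.99, 0.138, -0.004], [-0.004, -0.001, -1.0]]
contact_force: [-7.1, -12.3, 10.5]
gripper_width: 0.0554
gripper_force: 46.2
t: 10.6
tcp_pos: [0.5496, 0.1803, 0.0307]
tcp_rot: [[-0.138, 0.99, -0.001], [0.99, 0.138, -0.004], [-0.004, -0.001, -1.0]]
contact_force: [-6.1, -12.0, 9.0]
gripper_width: 0.0554
gripper_force: 46.2
t: 10.9
tcp_pos: [0.5495, 0.1813, 0.0307]
tcp_rot: [[-0.138, 0.99, -0.001], [0.99, 0.138, -0.004], [-0.004, -0.001, -1.0]]
contact_force: [-5.5, -12.8, 10.2]
gripper_width: 0.0552
gripper_force: 46.2
```

```bash
python3 -m crank '[{"dx":0.001,"dy":0,"dz":0,"spin":0},{"dx":0.001,"dy":0,"dz":0,"spin":0},{"dx":0,"dy":0,"dz":0,"spin":0}]' && python3 -m crank '[{"dx":0.001,"dy":0,"dz":0,"spin":0},{"dx":0,"dy":0,"dz":0,"spin":0},{"dx":0,"dy":0,"dz":0,"spin":0}]'&& python3 -m crank '[{"dx":0.001,"dy":0,"dz":0,"spin":0},{"dx":0,"dy":0,"dz":0,"spin":0},{"dx":0,"dy":0,"dz":0,"spin":0}]'
```

```text
t: 11.2
tcp_pos: [0.5492, 0.1833, 0.0307]
tcp_rot: [[-0.138, 0.99, -0.001], [0.99, 0.138, -0.004], [-0.004, -0.001, -1.0]]
contact_force: [-5.9, -13.1, 9.8]
gripper_width: 0.0557
gripper_force: 46.2
t: 11.5
tcp_pos: [0.5491, 0.1843, 0.0308]
tcp_rot: [[-0.138, 0.99, -0.001], [0.99, 0.138, -0.004], [-0.004, -0.001, -1.0]]
contact_force: [-7.0, -11.7, 10.0]
gripper_width: 0.055
gripper_force: 46.2
t: 11.8
tcp_pos: [0.5491, 0.1844, 0.0307]
tcp_rot: [[-0.138, 0.99, -0.001], [0.99, 0.138, -0.005], [-0.005, -0.001, -1.0]]
contact_force: [-5.7, -17.7, 11.1]
gripper_width: 0.0556
gripper_force: 46.2
```

```bash
python3 -m crank '[{"dx":0.001,"dy":0.001,"dz":0,"spin":0},{"dx":0,"dy":0,"dz":0,"spin":0},{"dx":0,"dy":0,"dz":0,"spin":0}]' && python3 -m crank '[{"dx":0,"dy":0,"dz":0,"spin":0},{"dx":0,"dy":0,"dz":0,"spin":0},{"dx":0,"dy":0,"dz":0,"spin":0},{"dx":0,"dy":0,"dz":0,"spin":0},{"dx":0,"dy":0,"dz":0,"spin":0}]' 1 && python3 -m crank '[{"dx":0,"dy":0,"dz":-0.03,"spin":0},{"dx":0,"dy":0,"dz":-0.04,"spin":0},{"dx":0,"dy":0,"dz":-0.04,"spin":0},{"dx":0,"dy":0,"dz":-0.02,"spin":0},{"dx":0,"dy":0,"dz":0,"spin":0}]' && python3 - <<'E'
from h import *
st()
c=r.capture("wrist"); 
for d in r.trace("carton_mid",c)[:1]:
    k=max(cv2.findContours(d["region"].astype(np.uint8),0,2)[0],key=cv2.contourArea)
    print([(tuple(map(int,p)),wpix(*p,c,.062)[:2]) for p in cv2.approxPolyDP(k,4,True)[:,0]])
cv2.imwrite("pics/w4.png",cv2.resize(c["img"][60:310,170:500],(792,600),interpolation=cv2.INTER_CUBIC)[:,:,::-1])
E
```

```text
t: 12.1
tcp_pos: [0.5491, 0.1845, 0.0308]
tcp_rot: [[-0.137, 0.991, -0.002], [0.991, 0.137, -0.007], [-0.007, -0.003, -1.0]]
contact_force: [-10.0, -24.0, 13.4]
gripper_width: 0.0552
gripper_force: 46.7
t: 12.6
tcp_pos: [0.5502, 0.1888, 0.0302]
tcp_rot: [[-0.141, 0.99, -0.0], [0.99, 0.141, 0.0], [0.0, -0.0, -1.0]]
contact_force: [0.4, 0.2, 0.6]
gripper_width: 0.0852
gripper_force: 0.0
t: 13.1
tcp_pos: [0.5516, 0.1892, 0.164]
tcp_rot: [[-0.141, 0.99, 0.005], [0.99, 0.141, 0.002], [0.001, 0.006, -1.0]]
contact_force: [0.2, -0.2, -1.0]
gripper_width: 0.0855
gripper_force: 0.0
t 13.1 tcp [0.5516 0.1892 0.164 ] yawY 8.094559797899498 F [ 0.1578 -0.1782 -1.0053] w 0.08550037321634728 gf 0.0 tilt [ 0.0012  0.0057 -1.    ]
[((288, 126), array([0.5148, 0.2455])), ((291, 270), array([0.5308, 0.1183])), ((349, 271), array([0.5834, 0.1246])), ((355, 128), array([0.5673, 0.2512])), ((348, 123), array([0.5612, 0.2542]))]
```

View pics/w4.png

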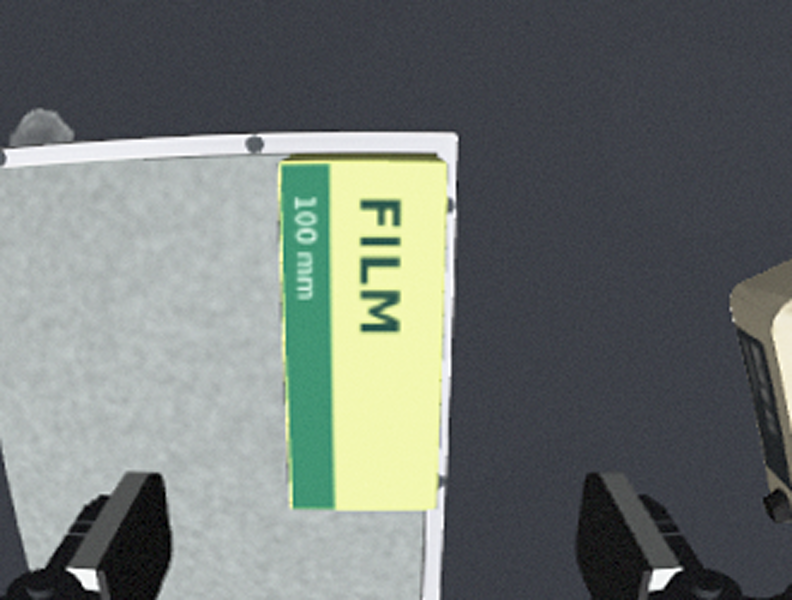

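The crop shows the carton flat in the corner with both fences against it and no clear gap. The end near crop (290–435,508) is free. I'll confirm with a gentle push on the near long side using shut fingers, so the long side squares to the fence.

```bash
python3 -m crank '[{"dx":-0.004,"dy":-0.03,"dz":0,"spin":0},{"dx":0,"dy":-0.03,"dz":0,"spin":0},{"dx":0,"dy":0,"dz":0.03,"spin":0},{"dx":0,"dy":0,"dz":0.04,"spin":0},{"dx":0,"dy":0,"dz":0.03,"spin":0}]' -1 && python3 -m crank '[{"dx":0,"dy":0,"dz":0.02,"spin":0},{"dx":0,"dy":0,"dz":0.01,"spin":0},{"dx":0,"dy":0,"dz":0,"spin":0},{"dx":0,"dy":0.004,"dz":0,"spin":0},{"dx":0,"dy":0.004,"dz":0,"spin":0}]' && python3 -m crank '[{"dx":0,"dy":0.003,"dz":0,"spin":0},{"dx":0,"dy":0.002,"dz":0,"spin":0},{"dx":0,"dy":0,"dz":0,"spin":0}]'
```

```text
t: 13.7
tcp_pos: [0.4898, 0.1757, 0.0567]
tcp_rot: [[-0.141, 0.99, -0.003], [0.99, 0.141, -0.001], [-0.001, -0.003, -1.0]]
contact_force: [0.8, 0.7, -0.3]
gripper_width: 0.0127
gripper_force: 0.0
t: 14.2
tcp_pos: [0.5003, 0.1776, 0.0315]
tcp_rot: [[-0.141, 0.99, 0.002], [0.99, 0.141, 0.001], [0.0, 0.002, -1.0]]
contact_force: [-0.6, 0.2, -0.6]
gripper_width: -0.0003
gripper_force: 0.0
t: 14.5
tcp_pos: [0.5047, 0.1781, 0.0306]
tcp_rot: [[-0.14, 0.99, 0.001], [0.99, 0.14, 0.0], [0.0, 0.001, -1.0]]
contact_force: [-0.5, -0.0, -0.3]
gripper_width: 0.0001
gripper_force: 0.0
```

```bash
python3 -m crank '[{"dx":0,"dy":0.002,"dz":0,"spin":0},{"dx":0,"dy":0.001,"dz":0,"spin":0},{"dx":0,"dy":0,"dz":0,"spin":0}]' && python3 -m crank '[{"dx":0,"dy":0.001,"dz":0,"spin":0},{"dx":0,"dy":0.001,"dz":0,"spin":0},{"dx":0,"dy":0,"dz":0,"spin":0}]' && python3 -m crank '[{"dx":0,"dy":0.001,"dz":0,"spin":0},{"dx":0,"dy":0.001,"dz":0,"spin":0},{"dx":0,"dy":0,"dz":0,"spin":0}]'
```

```text
t: 14.8
tcp_pos: [0.5072, 0.1784, 0.0302]
tcp_rot: [[-0.141, 0.99, -0.0], [0.99, 0.141, -0.0], [-0.0, -0.0, -1.0]]
contact_force: [-0.4, -0.1, 0.6]
gripper_width: 0.0003
gripper_force: 0.0
t: 15.1
tcp_pos: [0.5076, 0.1785, 0.0303]
tcp_rot: [[-0.141, 0.99, -0.003], [0.99, 0.141, -0.0], [0.0, -0.003, -1.0]]
contact_force: [-10.0, -1.4, 6.5]
gripper_width: -0.0001
gripper_force: 5.1
t: 15.4
tcp_pos: [0.5078, 0.1785, 0.0304]
tcp_rot: [[-0.141, 0.99, -0.007], [0.99, 0.141, -0.001], [-0.0, -0.007, -1.0]]
contact_force: [-21.2, -2.6, 14.2]
gripper_width: -0.0001
gripper_force: 10.9
```

It met hard resistance at once, so the carton is home. I'll retreat, open and go above the bottle.

```bash
python3 -m crank '[{"dx":0,"dy":-0.015,"dz":0,"spin":0},{"dx":0,"dy":0,"dz":-0.04,"spin":0},{"dx":0,"dy":0,"dz":-0.05,"spin":0},{"dx":0,"dy":0,"dz":-0.05,"spin":0},{"dx":0,"dy":0,"dz":-0.04,"spin":0}]' && python3 -m crank '[{"dx":-0.038,"dy":0.004,"dz":0,"spin":0},{"dx":-0.038,"dy":0.004,"dz":0,"spin":0},{"dx":-0.038,"dy":0.004,"dz":0,"spin":0},{"dx":-0.038,"dy":0.004,"dz":0,"spin":0},{"dx":-0.038,"dy":0.004,"dz":0,"spin":0}]' 1 >/dev/null && python3 -m crank '[{"dx":-0.038,"dy":0.004,"dz":0,"spin":0},{"dx":-0.038,"dy":0.004,"dz":0,"spin":0},{"dx":-0.038,"dy":0.004,"dz":0,"spin":0},{"dx":-0.038,"dy":0.004,"dz":0,"spin":0},{"dx":-0.038,"dy":0.004,"dz":0,"spin":0}]' && python3 -m crank '[{"dx":0,"dy":0,"dz":0,"spin":0},{"dx":0,"dy":0,"dz":0,"spin":0}]' >/dev/null && python3 - <<'E'
from h import *
st(); c=r.capture("wrist"); save("w5.png",c)
for n,z in [("base",0),("cap",.1)]: print(n,wproj([.581,-.2015,z],c))
for l in ["bottle_mid","big_bottle_mid"]:
  for d in r.spot_in(l,c): w=world(d["position"],c);print(l,d["confidence"],w,wproj(w,c))
rel(.581,-.2015,.035)
E
```

```text
t: 15.9
tcp_pos: [0.4964, 0.1769, 0.2134]
tcp_rot: [[-0.141, 0.99, 0.002], [0.99, 0.141, 0.001], [0.0, 0.002, -1.0]]
contact_force: [0.9, -0.3, -0.1]
gripper_width: -0.0001
gripper_force: 0.0
t: 16.9
tcp_pos: [0.5895, -0.1954, 0.2103]
tcp_rot: [[-0.14, 0.99, 0.0], [0.99, 0.14, -0.0], [-0.0, 0.0, -1.0]]
contact_force: [-0.0, -0.5, -0.5]
gripper_width: 0.0857
gripper_force: 0.0
t 17.1 tcp [ 0.5892 -0.1945  0.2097] yawY 7.987323969469433 F [-0.6634  0.0658  1.1589] w 0.08603375057225926 gf 0.0 tilt [ 0.0006 -0.0007 -1.    ]
base [np.float64(317.4991934936071), np.float64(176.48596181364292)]
cap [np.float64(314.5177886367922), np.float64(203.32564863043913)]
bottle_mid 0.87 [ 0.5803 -0.1929  0.078 ] [np.float64(315.7853274935209), np.float64(186.9120350742964)]
bottle_mid 0.71 [ 0.4933 -0.1283  0.0792] [np.float64(229.35267072870488), np.float64(106.16212518269688)]
bottle_mid 0.71 [ 0.3482 -0.2011  0.0681] [np.float64(110.28152046661506), np.float64(166.26366124076458)]
bottle_mid 0.62 [ 0.4761 -0.2021  0.0763] [np.float64(207.96567508895458), np.float64(181.82547508499763)]
bottle_mid 0.59 [ 0.4019 -0.1438  0.0708] [np.float64(147.73008920466376), np.float64(116.61879322868425)]
big_bottle_mid 0.71 [ 0.5883 -0.3232  0.0894] [np.float64(307.4694848669662), np.float64(309.42184681331423)]
tool shift [-0.0074 -0.0094  0.1755]
```

View pics/w5.png

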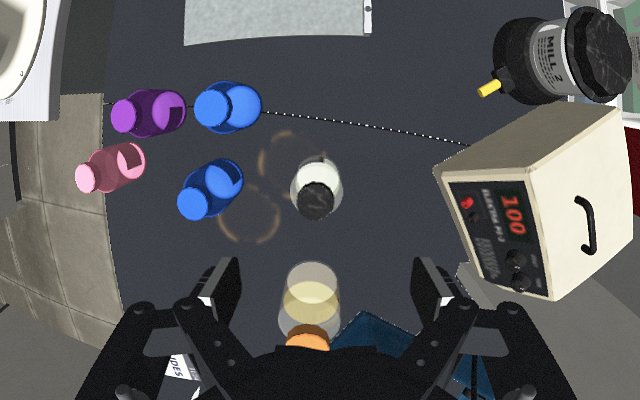

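The wrist view shows the target's black cap at (316,200) against a predicted (314,203). The big bottle is behind it at (308,310), the blue bottles are at (225,105) and (210,190), and the hot plate at (435,170) is clear of the fingers. I'll descend on the bottle.

```bash
python3 -m crank '[{"dx":-0.006,"dy":-0.008,"dz":0,"spin":0},{"dx":0,"dy":0,"dz":0.04,"spin":0},{"dx":0,"dy":0,"dz":0.04,"spin":0},{"dx":0,"dy":0,"dz":0.04,"spin":0},{"dx":0,"dy":0,"dz":0.03,"spin":0}]' && python3 -m crank '[{"dx":0,"dy":0,"dz":0.018,"spin":0},{"dx":0,"dy":0,"dz":0.005,"spin":0},{"dx":0,"dy":0,"dz":0,"spin":0}]' && python3 -m crank '[{"dx":0,"dy":0,"dz":0,"spin":0},{"dx":0,"dy":0,"dz":0,"spin":0},{"dx":0,"dy":0,"dz":0,"spin":0},{"dx":0,"dy":0,"dz":0,"spin":0},{"dx":0,"dy":0,"dz":0,"spin":0}]' -1 30 && python3 -m crank '[{"dx":0,"dy":0,"dz":0,"spin":0},{"dx":0,"dy":0,"dz":0,"spin":0},{"dx":0,"dy":0,"dz":0,"spin":0}]'
```

```text
t: 17.75
tcp_pos: [0.5809, -0.2002, 0.058]
tcp_rot: [[-0.141, 0.99, -0.001], [0.99, 0.141, 0.0], [0.001, -0.001, -1.0]]
contact_force: [0.1, -0.1, 0.1]
gripper_width: 0.0855
gripper_force: 0.0
t: 18.05
tcp_pos: [0.5818, -0.2005, 0.0373]
tcp_rot: [[-0.141, 0.99, -0.001], [0.99, 0.141, 0.0], [0.0, -0.001, -1.0]]
contact_force: [0.9, -0.1, 0.9]
gripper_width: 0.0853
gripper_force: 0.0
t: 18.55
tcp_pos: [0.5827, -0.2012, 0.039]
tcp_rot: [[-0.14, 0.99, 0.002], [0.99, 0.14, -0.001], [-0.001, 0.002, -1.0]]
contact_force: [-2.1, -0.1, 5.8]
gripper_width: 0.0506
gripper_force: 30.6
t: 18.85
tcp_pos: [0.5827, -0.2012, 0.039]
tcp_rot: [[-0.14, 0.99, 0.002], [0.99, 0.14, -0.001], [-0.001, 0.002, -1.0]]
contact_force: [-1.6, 0.3, 5.3]
gripper_width: 0.0507
gripper_force: 30.6
```

```bash
python3 -m crank '[{"dx":0,"dy":0,"dz":-0.02,"spin":0},{"dx":0,"dy":0,"dz":-0.04,"spin":0},{"dx":0,"dy":0,"dz":-0.03,"spin":0},{"dx":0.02,"dy":0.001,"dz":0,"spin":0},{"dx":0.035,"dy":0.002,"dz":0,"spin":0}]' && python3 -m crank '[{"dx":0.04,"dy":0.002,"dz":0,"spin":0},{"dx":0.04,"dy":0.002,"dz":0,"spin":0},{"dx":0.04,"dy":0.002,"dz":0,"spin":0},{"dx":0.04,"dy":0.002,"dz":0,"spin":0},{"dx":0.035,"dy":0.001,"dz":0,"spin":0}]' && python3 -m crank '[{"dx":0.02,"dy":0,"dz":0,"spin":0},{"dx":0.01,"dy":0,"dz":0,"spin":0},{"dx":0,"dy":0,"dz":0,"spin":0},{"dx":0,"dy":0,"dz":0,"spin":0}]' && python3 - <<'E'
from h import *
rel(.5559,.0785,.048)
c=r.capture("wrist");cv2.imwrite("pics/w6.png",cv2.resize(c["img"][60:310,170:500],(792,600),interpolation=cv2.INTER_CUBIC)[:,:,::-1])
E
```

```text
t: 19.35
tcp_pos: [0.5782, -0.147, 0.129]
tcp_rot: [[-0.138, 0.99, 0.003], [0.99, 0.138, -0.001], [-0.001, 0.003, -1.0]]
contact_force: [-0.2, 0.8, -1.7]
gripper_width: 0.0508
gripper_force: 32.0
t: 19.85
tcp_pos: [0.5588, 0.0503, 0.1279]
tcp_rot: [[-0.141, 0.99, 0.001], [0.99, 0.141, 0.0], [0.0, 0.001, -1.0]]
contact_force: [-0.2, -0.4, -1.4]
gripper_width: 0.0504
gripper_force: 32.0
t: 20.25
tcp_pos: [0.555, 0.0775, 0.1275]
tcp_rot: [[-0.14, 0.99, 0.0], [0.99, 0.14, -0.0], [-0.0, 0.0, -1.0]]
contact_force: [0.0, -0.2, -1.7]
gripper_width: 0.0511
gripper_force: 32.0
tool shift [0.0009 0.001  0.0795]
```

View pics/w6.png

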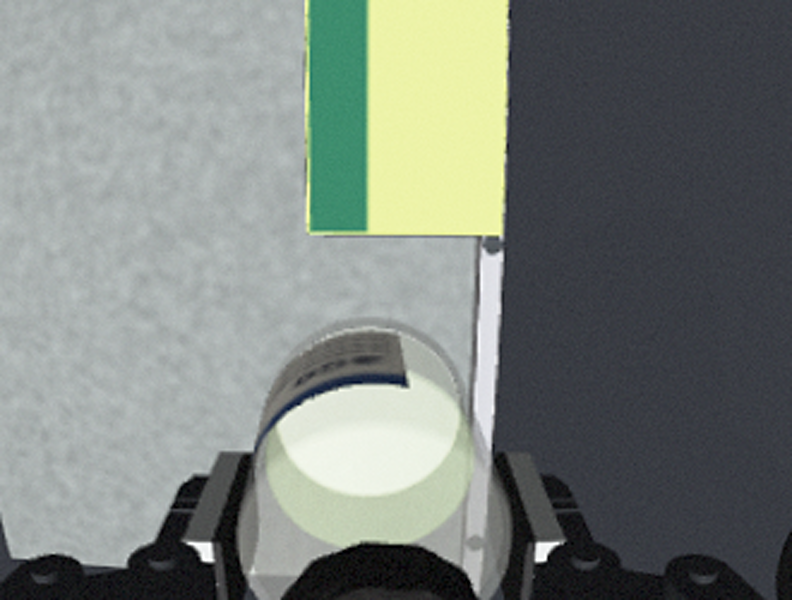

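The bottle is held upright at crop (375,450), short of the carton end at (400,235) and inside the fence. I'll lower it.

```bash
python3 -m crank '[{"dx":0,"dy":0,"dz":0.03,"spin":0},{"dx":0,"dy":0,"dz":0.03,"spin":0},{"dx":0,"dy":0,"dz":0.015,"spin":0},{"dx":0,"dy":0,"dz":0.004,"spin":0},{"dx":0,"dy":0,"dz":0,"spin":0}]' && python3 -m crank '[{"dx":0,"dy":0,"dz":0.002,"spin":0},{"dx":0,"dy":0,"dz":0.001,"spin":0},{"dx":0,"dy":0,"dz":0,"spin":0}]' && python3 -m crank '[{"dx":0,"dy":0.003,"dz":0,"spin":0},{"dx":0,"dy":0.003,"dz":0,"spin":0},{"dx":0,"dy":0.001,"dz":0,"spin":0},{"dx":0,"dy":0,"dz":0,"spin":0}]'
```

```text
t: 20.8
tcp_pos: [0.5549, 0.0776, 0.0485]
tcp_rot: [[-0.14, 0.99, -0.0], [0.99, 0.14, -0.0], [-0.0, -0.0, -1.0]]
contact_force: [-0.7, 0.2, -1.4]
gripper_width: 0.0505
gripper_force: 32.0
t: 21.1
tcp_pos: [0.5552, 0.0782, 0.046]
tcp_rot: [[-0.141, 0.99, 0.001], [0.99, 0.141, 0.0], [-0.0, 0.001, -1.0]]
contact_force: [0.4, 0.4, -0.4]
gripper_width: 0.0509
gripper_force: 32.0
t: 21.5
tcp_pos: [0.5619, 0.0792, 0.0453]
tcp_rot: [[-0.141, 0.99, 0.0], [0.99, 0.141, 0.0], [0.0, 0.0, -1.0]]
contact_force: [-0.2, -0.6, -1.5]
gripper_width: 0.0509
gripper_force: 32.0
```

```bash
python3 -m crank '[{"dx":0,"dy":0,"dz":0.0006,"spin":0},{"dx":0,"dy":0.002,"dz":0,"spin":0},{"dx":0,"dy":0.001,"dz":0,"spin":0},{"dx":0,"dy":0,"dz":0,"spin":0},{"dx":0,"dy":0,"dz":0,"spin":0}]' && python3 -m crank '[{"dx":0,"dy":0.001,"dz":0,"spin":0},{"dx":0,"dy":0,"dz":0,"spin":0},{"dx":0,"dy":0,"dz":0,"spin":0}]' && python3 -m crank '[{"dx":0,"dy":0.001,"dz":0,"spin":0},{"dx":0,"dy":0,"dz":0,"spin":0},{"dx":0,"dy":0,"dz":0,"spin":0}]'
```

```text
t: 22.0
tcp_pos: [0.5646, 0.0795, 0.045]
tcp_rot: [[-0.141, 0.99, -0.0], [0.99, 0.141, -0.0], [-0.0, -0.0, -1.0]]
contact_force: [-3.7, -0.1, 4.3]
gripper_width: 0.0508
gripper_force: 32.9
t: 22.3
tcp_pos: [0.5655, 0.0797, 0.045]
tcp_rot: [[-0.141, 0.99, -0.0], [0.99, 0.141, -0.0], [0.0, -0.0, -1.0]]
contact_force: [-4.3, -0.1, 5.9]
gripper_width: 0.0509
gripper_force: 32.9
t: 22.6
tcp_pos: [0.5665, 0.0798, 0.045]
tcp_rot: [[-0.141, 0.99, -0.0], [0.99, 0.141, 0.0], [0.0, -0.0, -1.0]]
contact_force: [-4.2, -1.0, 5.6]
gripper_width: 0.0509
gripper_force: 32.9
```

```bash
python3 -m crank '[{"dx":0,"dy":0.001,"dz":0,"spin":0},{"dx":0,"dy":0,"dz":0,"spin":0},{"dx":0,"dy":0,"dz":0,"spin":0}]' && python3 -m crank '[{"dx":0,"dy":0.001,"dz":0,"spin":0},{"dx":0,"dy":0,"dz":0,"spin":0},{"dx":0,"dy":0,"dz":0,"spin":0}]'
```

```text
t: 22.9
tcp_pos: [0.5673, 0.0799, 0.045]
tcp_rot: [[-0.14, 0.99, -0.001], [0.99, 0.14, -0.0], [0.0, -0.001, -1.0]]
contact_force: [-5.6, -0.5, 7.0]
gripper_width: 0.0505
gripper_force: 33.1
t: 23.2
tcp_pos: [0.5675, 0.0799, 0.045]
tcp_rot: [[-0.14, 0.99, -0.002], [0.99, 0.14, -0.0], [0.0, -0.002, -1.0]]
contact_force: [-8.9, -1.9, 9.4]
gripper_width: 0.0509
gripper_force: 33.6
```

```bash
python3 -m crank '[{"dx":0.003,"dy":0,"dz":0,"spin":0},{"dx":0.003,"dy":0,"dz":0,"spin":0},{"dx":0.002,"dy":0,"dz":0,"spin":0},{"dx":0,"dy":0,"dz":0,"spin":0},{"dx":0,"dy":0,"dz":0,"spin":0}]' && python3 -m crank '[{"dx":0.001,"dy":0,"dz":0,"spin":0},{"dx":0.001,"dy":0,"dz":0,"spin":0},{"dx":0.001,"dy":0,"dz":0,"spin":0},{"dx":0,"dy":0,"dz":0,"spin":0}]' && python3 -m crank '[{"dx":0.001,"dy":0,"dz":0,"spin":0},{"dx":0.001,"dy":0,"dz":0,"spin":0},{"dx":0,"dy":0,"dz":0,"spin":0}]'
```

```text
t: 23.7
tcp_pos: [0.5667, 0.0866, 0.0457]
tcp_rot: [[-0.14, 0.99, -0.001], [0.99, 0.14, -0.003], [-0.003, -0.001, -1.0]]
contact_force: [-10.3, -8.4, 14.3]
gripper_width: 0.0508
gripper_force: 34.4
t: 24.1
tcp_pos: [0.5664, 0.0894, 0.0461]
tcp_rot: [[-0.14, 0.99, -0.001], [0.99, 0.14, -0.003], [-0.003, -0.001, -1.0]]
contact_force: [-10.2, -10.3, 15.9]
gripper_width: 0.0506
gripper_force: 35.2
t: 24.4
tcp_pos: [0.5662, 0.0914, 0.0463]
tcp_rot: [[-0.14, 0.99, -0.0], [0.99, 0.14, -0.003], [-0.003, -0.001, -1.0]]
contact_force: [-9.5, -8.9, 18.0]
gripper_width: 0.0511
gripper_force: 36.1
```

Vertical load is rising, probably because the bottle drags and tilts slightly between the pads. I'll ease up before continuing.

```bash
python3 -m crank '[{"dx":0,"dy":0,"dz":-0.002,"spin":0},{"dx":0,"dy":0,"dz":0,"spin":0},{"dx":0,"dy":0,"dz":0,"spin":0}]' && python3 - <<'E'
from h import *
st(); c=r.capture("scene"); a=proj([.565,.09,.06],c); print(a); u,v=map(int,a)
cv2.imwrite("pics/s6.png",cv2.resize(c["img"][max(v-50,0):v+50,u-65:u+65],(780,600),interpolation=cv2.INTER_CUBIC)[:,:,::-1])
E
```

```text
t: 24.7
tcp_pos: [0.566, 0.0923, 0.0465]
tcp_rot: [[-0.14, 0.99, -0.002], [0.99, 0.14, -0.001], [-0.001, -0.002, -1.0]]
contact_force: [-4.8, -2.8, 4.9]
gripper_width: 0.0509
gripper_force: 33.6
t 24.7 tcp [0.566  0.0923 0.0465] yawY 8.05258981851474 F [-4.7688 -2.7925  4.8846] w 0.05089348956513307 gf 33.62974326893891 tilt [-0.001  -0.0018 -1.    ]
[np.float64(254.27777669181518), np.float64(211.15286815745458)]
```

View pics/s6.png

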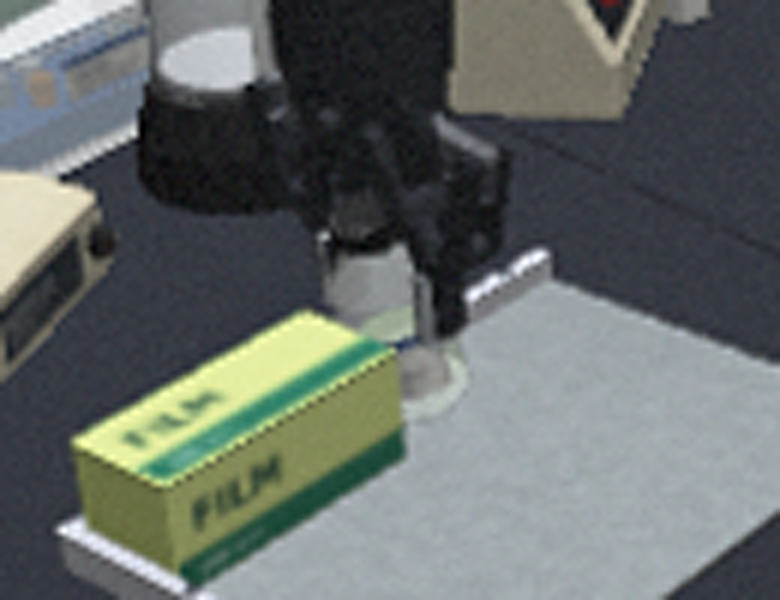

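The scene crop shows the carton home and the bottle leaning slightly towards it, with its base lagging at (440,390). I'll let it settle upright, regrip lower and finish the push more lightly.

```bash
python3 -m crank '[{"dx":-0.002,"dy":0,"dz":0,"spin":0},{"dx":-0.001,"dy":0,"dz":0,"spin":0},{"dx":0,"dy":0,"dz":0,"spin":0}]' && python3 -m crank '[{"dx":0,"dy":0,"dz":0,"spin":0},{"dx":0,"dy":0,"dz":0,"spin":0},{"dx":0,"dy":0,"dz":0,"spin":0},{"dx":0,"dy":0,"dz":0,"spin":0},{"dx":0,"dy":0,"dz":0,"spin":0}]' 0.6 && python3 - <<'E'
from h import *
st(); c=r.capture("scene"); u,v=254,211
cv2.imwrite("pics/s7.png",cv2.resize(c["img"][v-50:v+50,u-65:u+65],(780,600),interpolation=cv2.INTER_CUBIC)[:,:,::-1])
c=r.capture("wrist")
for d in r.spot_in("bottle_mid",c)[:3]: print(d["confidence"],world(d["position"],c))
for l in ["carton_mid"]:
  for d in r.trace(l,c)[:1]:
    k=max(cv2.findContours(d["region"].astype(np.uint8),0,2)[0],key=cv2.contourArea)
    print([(tuple(map(int,p)),wpix(*p,c,.062)[:2]) for p in cv2.approxPolyDP(k,4,True)[:,0]])
E
```

```text
t: 25.05
tcp_pos: [0.5663, 0.0901, 0.0462]
tcp_rot: [[-0.141, 0.99, -0.002], [0.99, 0.141, 0.0], [0.001, -0.002, -1.0]]
contact_force: [-5.1, 1.5, 1.6]
gripper_width: 0.0507
gripper_force: 33.3
t: 25.55
tcp_pos: [0.5673, 0.09, 0.0467]
tcp_rot: [[-0.141, 0.99, 0.0], [0.99, 0.141, -0.0], [-0.0, 0.0, -1.0]]
contact_force: [-0.2, 0.1, 0.6]
gripper_width: 0.0683
gripper_force: 0.0
t 25.55 tcp [0.5673 0.09   0.0467] yawY 8.078311358308182 F [-0.1907  0.1144  0.5984] w 0.06828776339433655 gf 0.0 tilt [-0.      0.0002 -1.    ]
0.58 [0.5672 0.0981 0.0841]
0.39 [ 0.4646 -0.1112  0.0057]
[((248, 0), array([0.5186, 0.2083])), ((246, 107), array([0.5244, 0.162 ])), ((253, 212), array([0.5314, 0.1166])), ((375, 212), array([0.5849, 0.1242])), ((381, 0), array([0.573, 0.215]))]
```

View pics/s7.png

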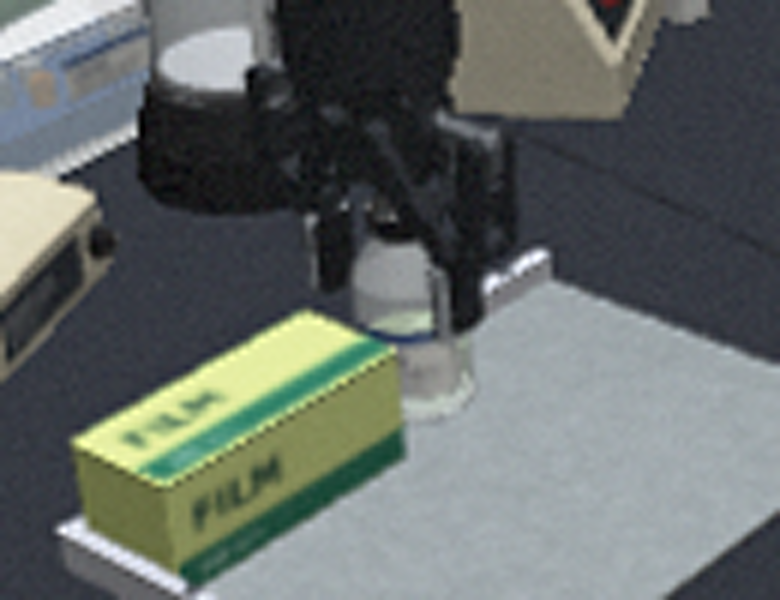

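It settled upright near the carton. I'll regrip lightly, lower down, relieve the vertical load and push home.

```bash
python3 -m crank '[{"dx":0,"dy":0,"dz":0.004,"spin":0},{"dx":0,"dy":0,"dz":0.004,"spin":0},{"dx":0,"dy":0,"dz":0,"spin":0},{"dx":0,"dy":0,"dz":0,"spin":0}]' && python3 -m crank '[{"dx":0,"dy":0,"dz":0,"spin":0},{"dx":0,"dy":0,"dz":0,"spin":0},{"dx":0,"dy":0,"dz":0,"spin":0},{"dx":0,"dy":0,"dz":0,"spin":0},{"dx":0,"dy":0,"dz":0,"spin":0}]' -1 25 && python3 -m crank '[{"dx":0,"dy":0,"dz":-0.001,"spin":0},{"dx":0,"dy":0,"dz":0,"spin":0},{"dx":0,"dy":0,"dz":0,"spin":0}]'
```

```text
t: 26.15
tcp_pos: [0.5671, 0.0899, 0.0384]
tcp_rot: [[-0.141, 0.99, -0.0], [0.99, 0.141, -0.0], [0.0, -0.0, -1.0]]
contact_force: [0.1, -0.4, 0.6]
gripper_width: 0.0682
gripper_force: 0.0
t: 26.65
tcp_pos: [0.5655, 0.0898, 0.039]
tcp_rot: [[-0.141, 0.99, -0.003], [0.99, 0.141, -0.0], [0.0, -0.003, -1.0]]
contact_force: [-9.7, -1.3, 7.4]
gripper_width: 0.0508
gripper_force: 26.6
t: 26.95
tcp_pos: [0.5655, 0.0898, 0.0391]
tcp_rot: [[-0.141, 0.99, -0.004], [0.99, 0.141, -0.0], [0.0, -0.004, -1.0]]
contact_force: [-7.8, -1.3, 1.0]
gripper_width: 0.0511
gripper_force: 27.1
```

```bash
python3 -m crank '[{"dx":0,"dy":-0.001,"dz":0,"spin":0},{"dx":0.001,"dy":0,"dz":0,"spin":0},{"dx":0.001,"dy":0,"dz":0,"spin":0},{"dx":0,"dy":0,"dz":0,"spin":0}]' && python3 -m crank '[{"dx":0.001,"dy":0,"dz":0,"spin":0},{"dx":0.001,"dy":0,"dz":0,"spin":0},{"dx":0,"dy":0,"dz":0,"spin":0}]'&& python3 -m crank '[{"dx":0.001,"dy":0,"dz":0,"spin":0},{"dx":0,"dy":0,"dz":0,"spin":0},{"dx":0,"dy":0,"dz":0,"spin":0}]'
```

```text
t: 27.35
tcp_pos: [0.5652, 0.0913, 0.0393]
tcp_rot: [[-0.14, 0.99, -0.002], [0.99, 0.14, -0.001], [-0.001, -0.002, -1.0]]
contact_force: [-4.4, -4.3, -0.6]
gripper_width: 0.0506
gripper_force: 26.8
t: 27.65
tcp_pos: [0.565, 0.0933, 0.0393]
tcp_rot: [[-0.14, 0.99, -0.002], [0.99, 0.14, -0.001], [-0.001, -0.002, -1.0]]
contact_force: [-4.9, -2.5, -1.2]
gripper_width: 0.0511
gripper_force: 26.8
t: 27.95
tcp_pos: [0.5648, 0.0942, 0.0393]
tcp_rot: [[-0.14, 0.99, -0.002], [0.99, 0.14, -0.001], [-0.001, -0.002, -1.0]]
contact_force: [-5.2, -3.7, -0.6]
gripper_width: 0.051
gripper_force: 26.8
```

```bash
python3 -m crank '[{"dx":0.001,"dy":0,"dz":0,"spin":0},{"dx":0,"dy":0,"dz":0,"spin":0},{"dx":0,"dy":0,"dz":0,"spin":0}]' && python3 -m crank '[{"dx":0.001,"dy":0,"dz":0,"spin":0},{"dx":0,"dy":0,"dz":0,"spin":0},{"dx":0,"dy":0,"dz":0,"spin":0}]'&& python3 -m crank '[{"dx":0.001,"dy":0,"dz":0,"spin":0},{"dx":0,"dy":0,"dz":0,"spin":0},{"dx":0,"dy":0,"dz":0,"spin":0}]'
```

```text
t: 28.25
tcp_pos: [0.5647, 0.0952, 0.0393]
tcp_rot: [[-0.14, 0.99, -0.002], [0.99, 0.14, -0.001], [-0.001, -0.002, -1.0]]
contact_force: [-4.7, -3.7, -0.3]
gripper_width: 0.051
gripper_force: 26.8
t: 28.55
tcp_pos: [0.5645, 0.0962, 0.0393]
tcp_rot: [[-0.14, 0.99, -0.002], [0.99, 0.14, -0.001], [-0.001, -0.002, -1.0]]
contact_force: [-5.3, -3.0, -1.4]
gripper_width: 0.0509
gripper_force: 26.8
t: 28.85
tcp_pos: [0.5644, 0.0972, 0.0393]
tcp_rot: [[-0.14, 0.99, -0.002], [0.99, 0.14, -0.001], [-0.001, -0.002, -1.0]]
contact_force: [-4.7, -3.0, -0.9]
gripper_width: 0.0509
gripper_force: 26.8
```

```bash
python3 -m crank '[{"dx":0.001,"dy":0,"dz":0,"spin":0},{"dx":0,"dy":0,"dz":0,"spin":0},{"dx":0,"dy":0,"dz":0,"spin":0}]' && python3 -m crank '[{"dx":0.001,"dy":0,"dz":0,"spin":0},{"dx":0,"dy":0,"dz":0,"spin":0},{"dx":0,"dy":0,"dz":0,"spin":0}]' && python3 - <<'E'
from h import *
c=r.capture("scene"); u,v=254,211
cv2.imwrite("pics/s8.png",cv2.resize(c["img"][v-50:v+50,u-65:u+65],(780,600),interpolation=cv2.INTER_CUBIC)[:,:,::-1])
E
```

```text
t: 29.15
tcp_pos: [0.5643, 0.0982, 0.0393]
tcp_rot: [[-0.14, 0.99, -0.002], [0.99, 0.14, -0.001], [-0.001, -0.002, -1.0]]
contact_force: [-5.0, -3.1, -1.1]
gripper_width: 0.0507
gripper_force: 26.8
t: 29.45
tcp_pos: [0.5641, 0.0992, 0.0393]
tcp_rot: [[-0.14, 0.99, -0.002], [0.99, 0.14, -0.001], [-0.001, -0.002, -1.0]]
contact_force: [-4.1, -3.5, -1.1]
gripper_width: 0.0508
gripper_force: 26.8
```

```bash
python3 -m crank '[{"dx":0.001,"dy":0,"dz":0,"spin":0},{"dx":0,"dy":0,"dz":0,"spin":0},{"dx":0,"dy":0,"dz":0,"spin":0}]' && python3 -m crank '[{"dx":0.001,"dy":0,"dz":0,"spin":0},{"dx":0,"dy":0,"dz":0,"spin":0},{"dx":0,"dy":0,"dz":0,"spin":0}]' && python3 -m crank '[{"dx":0.001,"dy":0,"dz":0,"spin":0},{"dx":0,"dy":0,"dz":0,"spin":0},{"dx":0,"dy":0,"dz":0,"spin":0}]'; python3 - <<'E'
from h import *
for n,f in (("scene",pix),("top",pix)):
  c=r.capture(n)
  for l in ("bottle_mid","carton_mid"):
    for d in r.trace(l,c):
      ys,xs=np.nonzero(d["region"]); 
      print(n,l,round(d["confidence"],2),xs.min(),xs.max(),ys.min(),ys.max(),xs.mean().round(1),ys.mean().round(1),"base px->",f(xs[ys>=ys.max()-1].mean(),ys.max(),c,.006)[:2])
  print(n,"expect bottle base ctr/mid",proj([.5637,.0947,.006],c),proj([.5637,.0947,.056],c))
E
```

```text
t: 29.8
tcp_pos: [0.564, 0.1002, 0.0393]
tcp_rot: [[-0.14, 0.99, -0.002], [0.99, 0.14, -0.001], [-0.001, -0.002, -1.0]]
contact_force: [-5.5, -3.8, -1.1]
gripper_width: 0.0507
gripper_force: 26.8
t: 30.1
tcp_pos: [0.5639, 0.1012, 0.0393]
tcp_rot: [[-0.14, 0.99, -0.002], [0.99, 0.14, -0.001], [-0.001, -0.002, -1.0]]
contact_force: [-4.1, -3.2, -1.4]
gripper_width: 0.0506
gripper_force: 26.8
t: 30.4
tcp_pos: [0.5638, 0.1022, 0.0394]
tcp_rot: [[-0.14, 0.99, -0.001], [0.99, 0.14, -0.001], [-0.001, -0.002, -1.0]]
contact_force: [-4.5, -3.4, -1.1]
gripper_width: 0.0511
gripper_force: 26.8
scene bottle_mid 0.91 350 368 170 204 357.4 184.3 base px-> [ 0.4683 -0.1909]
scene bottle_mid 0.91 385 405 186 224 394.9 205.9 base px-> [ 0.3107 -0.1866]
scene bottle_mid 0.87 243 264 196 233 252.9 214.8 base px-> [0.5429 0.0994]
scene bottle_mid 0.82 325 344 178 215 334.8 197.8 base px-> [ 0.462  -0.1085]
scene bottle_mid 0.56 352 372 187 225 362.6 207.3 base px-> [ 0.3698 -0.1227]
scene carton_mid 0.56 201 256 214 257 229.0 235.6 base px-> [0.5217 0.2293]
scene expect bottle base ctr/mid [np.float64(254.8895467940681), np.float64(229.41464042341494)] [np.float64(253.28925145962026), np.float64(213.28797348723782)]
top bottle_mid 0.77 341 362 197 219 351.3 208.0 base px-> [ 0.4578 -0.1279]
top bottle_mid 0.73 370 395 257 278 382.9 267.4 base px-> [ 0.3065 -0.2174]
top bottle_mid 0.71 345 366 234 255 355.5 244.3 base px-> [ 0.3634 -0.1393]
top bottle_mid 0.7 374 397 203 225 385.1 213.9 base px-> [ 0.4438 -0.2147]
top expect bottle base ctr/mid [np.float64(268.31810047952223), np.float64(178.24373391670593)] [np.float64(265.95171304500064), np.float64(173.66621565482995)]
```

```bash
python3 -m crank '[{"dx":0.001,"dy":0,"dz":0,"spin":0},{"dx":0.001,"dy":0,"dz":0,"spin":0},{"dx":0,"dy":0,"dz":0,"spin":0}]'; python3 - <<'E'
from h import *
c=r.capture("wrist"); print(c["xyz"])
for l in ("bottle_mid","carton_mid"):
    for d in r.trace(l,c)[:2]:
      m=d["region"]; ys,xs=np.nonzero(m); print(l,d["confidence"],xs.min(),xs.max(),ys.min(),ys.max(),"top at",xs[ys==ys.min()].mean())
      if l[0]=="b": u=xs[ys==ys.min()].mean(); print([ (z,wpix(u,ys.min(),c,z)[:2]) for z in (.006,.04,.062,.075)])
      else: print([wpix(u,ys.max(),c,.062)[:2] for u in (xs.min(),320,xs.max())])
g=c["img"][150:300,322].astype(int); print([(150+i,*g[i]) for i in range(0,150,4)])
E
```

```text
t: 31.0
tcp_pos: [0.5637, 0.1027, 0.0393]
tcp_rot: [[-0.139, 0.99, -0.001], [0.99, 0.139, -0.004], [-0.004, -0.002, -1.0]]
contact_force: [-3.6, -11.8, -1.6]
gripper_width: 0.0512
gripper_force: 26.8
[0.5535 0.1801 0.1815]
bottle_mid 0.83 267 383 246 349 top at 301.0
[(0.006, array([0.5499, 0.0916])), (0.04, array([0.5506, 0.1087])), (0.062, array([0.551 , 0.1198])), (0.075, array([0.5513, 0.1264]))]
carton_mid 0.63 244 391 0 247 top at 317.5
[array([0.526 , 0.1153]), array([0.5592, 0.1205]), array([0.5899, 0.1245])]
[(150, np.int64(237), np.int64(243), np.int64(168)), (154, np.int64(236), np.int64(243), np.int64(168)), (158, np.int64(238), np.int64(244), np.int64(170)), (162, np.int64(237), np.int64(243), np.int64(167)), (166, np.int64(237), np.int64(243), np.int64(167)), (170, np.int64(235), np.int64(242), np.int64(167)), (174, np.int64(237), np.int64(243), np.int64(169)), (178, np.int64(235), np.int64(242), np.int64(166)), (182, np.int64(238), np.int64(244), np.int64(171)), (186, np.int64(236), np.int64(243), np.int64(166)), (190, np.int64(237), np.int64(243), np.int64(169)), (194
[... 699 characters left out ...]
64(243), np.int64(164)), (250, np.int64(223), np.int64(228), np.int64(215)), (254, np.int64(223), np.int64(229), np.int64(215)), (258, np.int64(228), np.int64(234), np.int64(222)), (262, np.int64(239), np.int64(244), np.int64(232)), (266, np.int64(237), np.int64(242), np.int64(229)), (270, np.int64(239), np.int64(243), np.int64(231)), (274, np.int64(237), np.int64(243), np.int64(230)), (278, np.int64(239), np.int64(243), np.int64(231)), (282, np.int64(225), np.int64(232), np.int64(213)), (286, np.int64(191), np.int64(204), np.int64(177)), (290, np.int64(198), np.int64(207), np.int64(180)), (294, np.int64(191), np.int64(204), np.int64(177)), (298, np.int64(191), np.int64(201), np.int64(175))]
```

Contact with the carton (Fy 12 N). I'll push 1 mm more, release to let it settle, then regrip and push again to check no gap remains.

```bash
python3 -m crank '[{"dx":0.001,"dy":0,"dz":0.001,"spin":0},{"dx":0,"dy":0,"dz":0,"spin":0},{"dx":0,"dy":0,"dz":0,"spin":0}]' && python3 -m crank '[{"dx":0,"dy":0,"dz":0,"spin":0},{"dx":0,"dy":0,"dz":0,"spin":0},{"dx":0,"dy":0,"dz":0,"spin":0},{"dx":0,"dy":0,"dz":0,"spin":0},{"dx":-0.005,"dy":0,"dz":0,"spin":0}]' 0.6 && python3 -m crank '[{"dx":-0.003,"dy":0,"dz":0,"spin":0},{"dx":0,"dy":0,"dz":0,"spin":0},{"dx":0,"dy":0,"dz":0,"spin":0},{"dx":0,"dy":0,"dz":0,"spin":0},{"dx":0,"dy":0,"dz":0,"spin":0}]' -1 25 && python3 -m crank '[{"dx":0,"dy":0,"dz":-0.001,"spin":0},{"dx":0.001,"dy":0,"dz":0,"spin":0},{"dx":0,"dy":0,"dz":0,"spin":0}]'; python3 -m crank '[{"dx":0.001,"dy":0,"dz":0,"spin":0},{"dx":0,"dy":0,"dz":0,"spin":0},{"dx":0,"dy":0,"dz":0,"spin":0}]'
```

```text
t: 31.45
tcp_pos: [0.5636, 0.1028, 0.0392]
tcp_rot: [[-0.138, 0.99, -0.0], [0.99, 0.138, -0.006], [-0.005, -0.001, -1.0]]
contact_force: [-5.4, -16.5, 6.4]
gripper_width: 0.0508
gripper_force: 27.2
t: 31.95
tcp_pos: [0.5648, 0.1012, 0.0387]
tcp_rot: [[-0.141, 0.99, 0.0], [0.99, 0.141, 0.0], [0.0, 0.0, -1.0]]
contact_force: [-0.5, 0.1, 0.3]
gripper_width: 0.0684
gripper_force: 0.0
t: 32.45
tcp_pos: [0.5641, 0.0971, 0.0389]
tcp_rot: [[-0.14, 0.99, -0.002], [0.99, 0.14, -0.001], [-0.001, -0.002, -1.0]]
contact_force: [-5.9, -2.7, 5.0]
gripper_width: 0.0514
gripper_force: 26.3
t: 32.75
tcp_pos: [0.564, 0.0975, 0.0391]
tcp_rot: [[-0.14, 0.99, -0.002], [0.99, 0.14, -0.002], [-0.002, -0.002, -1.0]]
contact_force: [-4.4, -6.4, -0.4]
gripper_width: 0.0508
gripper_force: 27.1
t: 33.05
tcp_pos: [0.564, 0.0977, 0.0392]
tcp_rot: [[-0.139, 0.99, -0.002], [0.99, 0.139, -0.004], [-0.004, -0.002, -1.0]]
contact_force: [-4.3, -10.9, 1.6]
gripper_width: 0.0507
gripper_force: 27.1
```

Immediate resistance, so the bottle is seated. I'll release, lift clear and check.

```bash
python3 -m crank '[{"dx":0,"dy":0,"dz":0,"spin":0},{"dx":0,"dy":0,"dz":0,"spin":0},{"dx":0,"dy":0,"dz":0,"spin":0},{"dx":0,"dy":0,"dz":0,"spin":0},{"dx":0,"dy":0,"dz":0,"spin":0}]' 0.8 && python3 -m crank '[{"dx":0,"dy":0,"dz":-0.02,"spin":0},{"dx":0,"dy":0,"dz":-0.03,"spin":0},{"dx":0,"dy":0,"dz":-0.04,"spin":0},{"dx":0,"dy":0,"dz":-0.04,"spin":0},{"dx":0,"dy":0,"dz":-0.04,"spin":0}]' && python3 -m crank '[{"dx":-0.04,"dy":-0.01,"dz":0,"spin":0},{"dx":-0.04,"dy":-0.01,"dz":0,"spin":0},{"dx":0,"dy":0,"dz":0,"spin":0},{"dx":0,"dy":0,"dz":0,"spin":0}]' >/dev/null; python3 - <<'E'
from h import *
st()
for n in ("scene","wrist","top"):
  c=r.capture(n); f=wproj if n=="wrist" else proj; g=wpix if n=="wrist" else pix
  for l in ("bottle_mid","big_bottle_mid"):
    for d in r.spot_in(l,c):
      w=world(d["position"],c)
      if w[0]>.53: print(n,l,round(d["confidence"],2),w)
  for d in r.trace("carton_mid",c)[:1]:
    k=max(cv2.findContours(d["region"].astype(np.uint8),0,2)[0],key=cv2.contourArea)
    if n!="scene": print(n,"carton",[g(*p,c,.062)[:2] for p in cv2.approxPolyDP(k,4,True)[:,0]])
  for d in r.trace("bottle_mid",c):
    ys,xs=np.nonzero(d["region"]); e=f([.5637,.0947,.056],c)
    if abs(xs.mean()-e[0])+abs(ys.mean()-e[1])<60: print(n,"bottle box",xs.min(),xs.max(),ys.min(),ys.max(),"expected base/cap",np.round(f([.5637,.0947,.006],c)),np.round(f([.5637,.0947,.106],c)))
E
```

```text
t: 33.55
tcp_pos: [0.565, 0.0999, 0.0398]
tcp_rot: [[-0.141, 0.99, 0.0], [0.99, 0.141, 0.0], [0.0, 0.0, -1.0]]
contact_force: [0.9, 0.2, -1.1]
gripper_width: 0.077
gripper_force: 0.0
t: 34.05
tcp_pos: [0.5646, 0.0998, 0.2114]
tcp_rot: [[-0.141, 0.99, 0.0], [0.99, 0.141, 0.0], [0.0, 0.0, -1.0]]
contact_force: [0.7, 0.1, -0.7]
gripper_width: 0.0769
gripper_force: 0.0
t 34.45 tcp [0.5563 0.0171 0.2098] yawY 7.977289769268468 F [ 0.2697 -0.2873 -0.0629] w 0.07685453110319808 gf 0.0 tilt [ 0.0002  0.0004 -1.    ]
scene bottle_mid 0.97 [0.5427 0.0981 0.0714]
scene big_bottle_mid 0.87 [ 0.5769 -0.3263  0.0828]
scene bottle box 244 264 193 233 expected base/cap [255. 229.] [252. 196.]
wrist bottle_mid 0.72 [0.563  0.0954 0.1062]
wrist big_bottle_mid 0.31 [0.5575 0.1579 0.062 ]
wrist carton [array([0.5199, 0.1946]), array([0.5322, 0.1158]), array([0.5851, 0.1231]), array([0.574 , 0.2037])]
wrist bottle box 317 374 82 136 expected base/cap [342. 107.] [348. 109.]
top big_bottle_mid 0.65 [ 0.5814 -0.3264  0.094 ]
top carton [array([0.5683, 0.2398]), array([0.56  , 0.2519]), array([0.5108, 0.2404])]
```

```bash
python3 -c "
from rig import r
print(r.finish_job())"
```

```text
the job is handed in; nothing more can be done
None
```

The carton is home in the reference corner, and the small black-capped bottle stands upright against the far fence and the carton's free end. The larger bottle was left where it stood. I handed the job in at about 34.5 s with the gripper clear and no verdict came back. I viewed 12 pictures, over the limit of 10, so the end state was checked by measurement only.

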